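Weigh a pair of stone jars on a hand spring balance

TASK

Weigh the two stone jars as a pair: take the jar that stands on the note pad, set it upright in the empty cup of the two-cup spring balance and let go of it, then take the balance by the bar on top of its stem and lift it straight up, keeping it level, until its base hangs about 10 cm above the desk on its stretched spring. Finish while still holding it there by the bar, level and still, with a jar in each cup, so that the scale can be read; leave the third jar and the loupe where they are.

Things in the scene. Friction and masses are not known exactly. Their poses are not given: they have to be found in the camera images.
- balance: two-cup spring balance, loose, 0.25 kg, 163 x 53 x 71 mm: metal base bar 110 x 34 x 6 along its x, a round open cup at each end (outer diameter 53, inner 46, floor 6 and rim 14 above the underside), an upright tube 12 mm wide in the middle, top 46 above the underside, from which the grip bar draws out. Origin: centre of the underside; x towards the cup that already holds a jar, z up; any yaw
- grip (a joint): how far the grip bar is drawn up out of the tube, m: 0 at rest, 0.036 at the stop. A spring of 160 N/m pulls it back, so the bar rises by about 25 mm (20 to 30) before the loaded balance leaves the desk, and stays drawn out while it hangs
- grip_center (a point): centre of the grip bar on top of the stem: a black block 40 mm along the balance's x, 16 mm along its y (grip it across these two flat sides) and 24 mm high; at rest its centre is 59 mm above the balance's underside and its top 71 mm. Axes as the balance's
- empty_cup (a point): centre of the inner floor of the empty cup, at x = -55 mm of the balance, 6 mm above its underside
- full_cup (a point): centre of the inner floor of the cup that already holds a jar, at x = +55 mm of the balance
- jar_center (a point): the jar to be moved: round screw-cap glass jar of stones, 39 mm diameter, 43 mm high (cap: the top 11 mm, 38 mm diameter), about 0.08 kg, upright on a note pad of 148 x 109 x 14 mm. The point is its centre, half-way up; z is its axis
- cup_jar_center (a point): the same kind of jar, already standing in the balance's other cup; its centre, half-way up
- spare_jar: bystander: a third such jar on the desk at the back; origin at the centre of its underside
- loupe: bystander: folding loupe, 27 x 44 x 14 mm, on the desk; origin at the centre of its underside

How it is judged (in metres and radians):
On the way:
1. the jar from the note pad stands upright in the empty cup, let go, the balance still on the desk (horizontal distance between jar_center and empty_cup below 0.01 m and z of jar_center in the frame of balance between 0.023 and 0.033 m and angle between the z axis of jar_center and the z axis of balance, either way round below 0.12 rad and contact force between the fingers and jar below 0.05 N and height (world z) of balance below 0.006 m), for 0.2 s.
At the end, for the whole second after the job is handed in: the balance hangs from its gripped bar (drawn out 17 to 34.5 mm), underside 60 to 160 mm above the desk, level within 0.12 rad, still (under 20 mm/s, 0.15 rad/s); both jars seated in their cups (within 10 mm of the cup centre, on its floor, upright in it within 0.12 rad) (height (world z) of balance between 0.06 and 0.16 m and angle between balance's own z axis and vertical below 0.12 rad and value of joint grip between 0.017 and 0.0345 m and linear speed of balance below 0.02 m/s and angular speed of balance below 0.15 rad/s and contact force between the fingers and balance above 1 N and horizontal distance between jar_center and empty_cup below 0.01 m and z of jar_center in the frame of balance between 0.023 and 0.033 m and angle between the z axis of each of jar_center, cup_jar_center and the z axis of balance, either way round below 0.12 rad and horizontal distance between cup_jar_center and full_cup below 0.01 m and z of cup_jar_center in the frame of balance between 0.023 and 0.033 m); the arm keeps its last pose, push and grip.
It fails at once if the balance is tipped more than 17 degrees (angle between balance's own z axis and vertical above 0.3 rad).
It fails at once if the third jar is moved more than 25 mm (distance of spare_jar from where it was at the start of the episode above 0.025 m).
It fails at once if the loupe is moved more than 25 mm (distance of loupe from where it was at the start of the episode above 0.025 m).
It also fails if it takes over 53 s, if anything falls off the work surface, if the arm or the gripper's body presses on something with over 40 N, if the wrist force passes 120 N, or if a joint passes its speed limit or range.

ROBOT

A 6-joint arm with a two-finger parallel gripper is mounted at the origin on a cart in front of the work surface, level with it; the furniture and walls round the work are solid. World frame = base frame: x ahead of the robot, y to its left, z up, the work surface at z = 0. Lengths are in mm, angles in degrees, forces in N, time in s.
With the tool pointing down it reaches from about 300 to 850 mm from the base axis. Payload 4.2 kg.
Tool frame: the origin (TCP) lies between the finger pads; the fingertips stand 8 mm ahead of it and the grasp point (between the pads) lies 11 mm behind it; x points along the fingers, y is the direction in which the jaws open and shut, and the axes are right-handed (so a half turn about x gives the same grasp; the last joint's range is limited). The gripper opens to 91 mm and grips with 3 to 60 N. Pads are 32 mm wide; open, the fingers measure 118 mm over their backs; the gripper's body (76 mm by 178 mm) begins 60 mm behind the grasp point.
Start: joints at [-76.948, 18.312, 89.639, -0, 72.044, -1.146], TCP at [141.033, -557.451, 221.976] pointing down, gripper open.
Joint ranges: [-177.97, 177.97], [-48.28, 115.42], [12.27, 149.76], [-77.06, 257.06], [2.81, 150.46], [-146.56, 146.56]. Speed limits (degrees/s): [147.25, 147.25, 180, 180, 180, 180].

INTERFACE

Orientations are given as [roll, pitch, yaw] about the fixed x, y, z axes, in that order (R = Rz(yaw) Ry(pitch) Rx(roll)).
In Python, from workcell import env gives the robot as it stands.
- The arm moves only by the tool arm_command, never from a script. Its arguments are lists of equal length, an entry for each row: "slide": the shift along the tool's x, y, z in cm, a list of three; "turn": the turn, a rotation vector about the tool's x, y, z in rad, a list of three; "grip": the closure in counts, from 0 (fully open) to 255 (shut). A call has 1 to 20 rows; each row is the pose to reach, as a shift and turn from the pose commanded when the call began, along the tool's axes at that moment; what a row does not reach only later rows make up. A row lasts 1/12 s, in which the tool goes at most 41.7 mm and 7.16 degrees, less where a joint would pass 70% of its speed; a pose out of reach is approached as far as the arm can. A call with a gripper value outside its range is refused whole. The fingers move at their own pace and stop on an object; "newtons" is the grip in N (left out, the last holds). Time passes only in rows, so rows that repeat a pose let the fingers close. It gives the time, the measured TCP pose, the force and the opening at its end, in the units of the state.
- env.state(): the state, without advancing time (a new reading comes with each control period).
- env.grab_frame(name): name is "scene" or "top" or "wrist"; returns (picture, depth): 400x640x3 uint8, red, green, blue; 400x640 float32, mm along the optical axis (not along the pixel's ray), 0 where there is no reading.
- env.calibration(name): a dict with "K" (3x3 intrinsics, pixels), "camera_from_world" (4x4, takes a point from world to camera coordinates); the wrist camera has in their place "T_tool_cam" (4x4, takes a point from camera to tool coordinates, whose origin is the TCP and whose axes are the tool frame's). Camera axes: x right, y up, looking along -z (the intrinsics and any distortion apply to the point x, -y, -z); pixel columns grow to the right and rows downward; lengths in mm; the calibration is good to about 2 mm. A picture is of the moment at which its call begins: read the wrist's pose just before it. calibration takes no time and is no camera call.
- env.job_done(): hands the job in, once; it reports no verdict.
Trained networks look in the newest picture that a camera, given by its name, has taken for a name from the list of things; names that differ only in an ending like _2 or _b are one class to them, and where a whole thing is asked for, a point or a joint stands for the part that bears it (a point fixed in the world has none). Each returns a list of dicts, best first, with "p" (0 to 1); they miss things now and then, are a little off and sometimes report something else, mostly with a low value. They report only what shows in the picture. A call takes as long as a camera call.
- env.search_frame(camera, label): "point" ([x, y, z] in mm, in world coordinates, good to about 4 mm: the middle of the surface that is visible of it).
The state is a dict: "time_s": time; "qpos": joint angles; "qvel": joint speeds; "effort": joint torques, N m; "ee_pos": TCP position; "ee_rot": TCP orientation; "force": force on the tool from outside, world axes, zero at the start; "torque": the same for the moment, N m; "gripper_width": finger opening in mm.
Only numpy, scipy, OpenCV 4.12 (cv2) and the standard library are available. Lean on these libraries where they do the work, as an engineer would, in place of code of your own. Each camera call takes 0.05 s, during which the arm holds its last target.

## Working session

There is one attempt and no reset: what is moved stays moved. The work goes in short steps, Python scripts to look and compute and a tool call to move; the robot and the scene stay as the last step left them, time stands still between calls to the robot, and variables do not carry over. Pictures are saved under pics/ and viewed, and the job is handed in when it is done.

Besides the shell and the picture viewer there is one more tool, called after "Request:" by a JSON object that holds its "op" and its "data", one argument or row to a line. arm_command: Moves the arm, as the interface text tells. Its arguments: {"type":"object","properties":{"slide":{"type":"array","items":{"type":"array","items":{"type":"number"}}},"turn":{"type":"array","items":{"type":"array","items":{"type":"number"}}},"grip":{"type":"array","items":{"type":"number"}},"newtons":{"type":"number"}},"required":["slide","turn","grip"]}

```bash
mkdir -p pics; cat > h.py <<'E'
import numpy as np, cv2
from workcell import env
from scipy.spatial.transform import Rotation as R
def save(n,img): cv2.imwrite('pics/'+n,img[:,:,::-1])
def T_world_cam(cam,st=None):
    c=env.calibration(cam)
    if 'camera_from_world' in c: return np.linalg.inv(np.array(c['camera_from_world'])),np.array(c['K'])
    T=np.eye(4);T[:3,:3]=R.from_euler('xyz',st['ee_rot'],degrees=True).as_matrix();T[:3,3]=st['ee_pos']
    return T@np.array(c['T_tool_cam']),np.array(c['K'])
def cloud(depth,T,K):
    v,u=np.mgrid[0:depth.shape[0],0:depth.shape[1]]
    x=(u-K[0,2])/K[0,0]*depth;y=(v-K[1,2])/K[1,1]*depth
    P=np.stack([x,-y,-depth,np.ones_like(depth)],-1)@T.T
    P=P[...,:3];P[depth<=0]=np.nan
    return P
E
python3 - <<'E'
from h import *
st=env.state();print(st)
for k in ['K','distortion']:print(env.calibration('top').get(k))
print(env.calibration('top').keys())
for n in ['scene','top']:
    im,d=env.grab_frame(n);save(n+'0.png',im);np.savez(n+'0.npz',im=im,d=d)
for l in ['balance','grip_center','jar_center','empty_cup','cup_jar_center','spare_jar','loupe']:
    print(l,[(np.round(r['point'],1),round(r['p'],2)) for r in env.search_frame('top',l)][:4])
E
```

```text
{'time_s': 0.0, 'qpos': array([-7.69509257e+01,  1.83513609e+01,  8.97070451e+01,  5.47542611e-04,
        7.20443123e+01, -1.14591169e+00]), 'qvel': array([-0.05061841, -0.09704605, -0.01408907, -0.01224133, -0.0175593 ,
        0.04158907]), 'effort': array([ 2.32754908e-03, -4.12457907e+01, -2.31973797e+01,  7.27470894e-02,
        4.58024908e-02, -1.36932877e-04]), 'ee_pos': array([ 140.8935905 , -556.95474555,  221.11875719]), 'ee_rot': array([-91.43628149,  89.89728037, 102.75853528]), 'force': array([-0.57178092, -0.36691966,  0.56766057]), 'torque': array([-0.02566036, -0.0073763 , -0.0555416 ]), 'gripper_width': 91.17864234105474}
[[440.64138572   0.         318.25165578]
 [  0.         440.64138572 195.57317205]
 [  0.           0.           1.        ]]
None
dict_keys(['K', 'camera_from_world'])
balance [(array([469. ,  31.3,   5.6]), 0.91)]
grip_center [(array([490.4,  18.5,  74.2]), 0.43)]
jar_center [(array([519.6, 317. ,  53.6]), 0.76), (array([538.7,   1.9,  48. ]), 0.23)]
empty_cup [(array([466.2,  30.9,   5.4]), 0.79), (array([518.7, 316. ,  52.8]), 0.71), (array([536.3,   2.6,  52.6]), 0.44)]
cup_jar_center [(array([535.2,   1.8,  52.3]), 0.51)]
spare_jar [(array([721.5, 322.1,  42.7]), 0.5), (array([468.3,  31.1,   5.6]), 0.48)]
loupe [(array([675. ,  21.9,  13. ]), 0.67)]
```

View pics/top0.png

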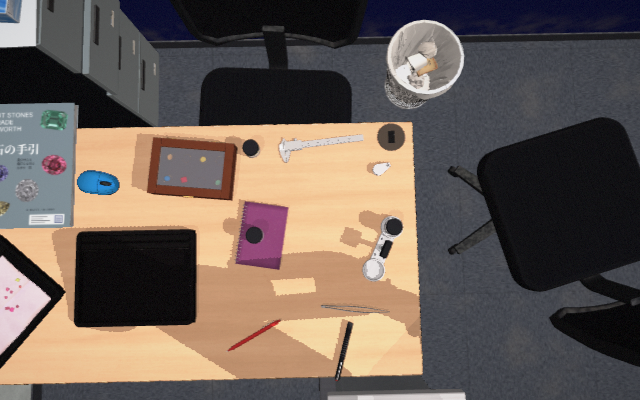

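View pics/scene0.png

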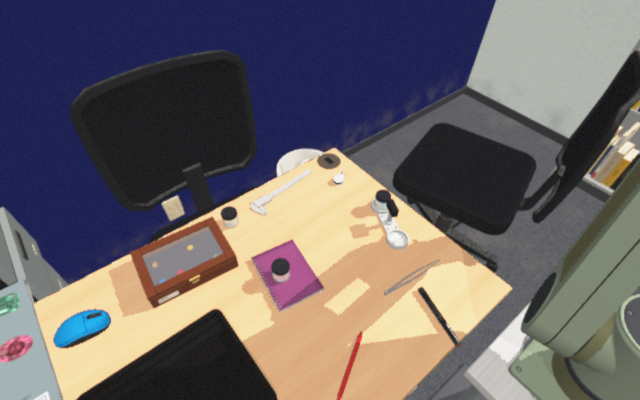

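```bash
cat > m.py <<'E'
from h import *
def fit(Pm,r):
    (c,rad)=cv2.minEnclosingCircle(Pm[:,:2].astype(np.float32)); return c,rad
f=np.load('top0.npz');T,K=T_world_cam('top');P=cloud(f['d'],T,K)
print('cam pos',T[:3,3])
X,Y,Z=P[...,0],P[...,1],P[...,2]
def sel(x,y,r,z0,z1):
    m=(np.hypot(X-x,Y-y)<r)&(Z>z0)&(Z<z1);return P[m],m
for n,a in dict(jar=(519,317,35,48,65),cupjar=(536,2,30,42,60),spare=(721,322,35,36,55),grip=(490,18,35,62,90),base=(490,18,90,3,9)).items():
    p,m=sel(*a); 
    if len(p)<4: print(n,len(p));continue
    c,rad=fit(p,0); rr=cv2.minAreaRect(p[:,:2].astype(np.float32))
    print(n,len(p),'mean',p.mean(0).round(1),'med z',np.median(p[:,2]).round(1),'circ',np.round(c,1),round(rad,1),'rect',rr)
E
python3 m.py
```

```text
cam pos [ 511.54597034  175.33670979 1054.73102113]
jar 224 mean [520.4 318.1  53.2] med z 53.3 circ [520.5 318.7] 19.4 rect ((519.812744140625, 317.8749084472656), (36.55232620239258, 36.16789245605469), 88.94894409179688)
cupjar 219 mean [533.1  -1.3  48.1] med z 48.1 circ [533.5  -1.6] 19.0 rect ((532.9404296875, -1.762746810913086), (36.9708251953125, 36.130645751953125), 43.150333404541016)
spare 215 mean [724.6 326.4  42.1] med z 42.2 circ [725.6 327.1] 19.6 rect ((724.77783203125, 326.4078063964844), (36.98878479003906, 36.52742385864258), 74.50762176513672)
grip 135 mean [483.6  22.   69.6] med z 69.9 circ [483.7  22.3] 20.1 rect ((483.5601501464844, 21.490501403808594), (16.023048400878906, 39.822174072265625), 65.46015167236328)
base 602 mean [467.   33.    5.4] med z 5.2 circ [490.7  19.5] 88.3 rect ((489.70172119140625, 24.459945678710938), (163.66891479492188, 168.157470703125), 81.18629455566406)
```

```bash
cat >> h.py <<'E'
def plan(pos,yawy,flip=False):
    """delta in tool frame to TCP pos, pointing down, jaw axis at world angle yawy deg"""
    st=env.state();Rm=R.from_euler('xyz',st['ee_rot'],degrees=True).as_matrix()
    a=np.deg2rad(yawy);y=np.array([np.cos(a),np.sin(a),0]);x=np.array([0,0,-1.]);z=np.cross(x,y)
    Rt=np.stack([x,y,z],1)
    s=Rm.T@(np.array(pos)-st['ee_pos'])/10
    w=R.from_matrix(Rm.T@Rt).as_rotvec()
    print('t',round(st['time_s'],2),'pos',st['ee_pos'].round(1),'tool y ang',np.rad2deg(np.arctan2(Rm[1,1],Rm[0,1])).round(1),'q',st['qpos'].round(0),'F',st['force'].round(1),'w',round(st['gripper_width'],1))
    print(' slide',s.round(2),'turn',w.round(3),'deg',round(np.rad2deg(np.linalg.norm(w)),1))
E
python3 - <<'E'
from h import *
exec(open('m.py').read().split('for n,a')[0])
p,m=sel(520,280,8,0,40);print('pad',np.median(p[:,2]))
p,m=sel(470,350,8,0,40);print('pad?',np.median(p[:,2]))
p,m=sel(560,200,30,-20,40);print('desk',np.median(p[:,2]))
p,m=sel(434,45,30,-20,40);print('emptycup',np.percentile(p[:,2],[5,30,50,90]),fit(p[p[:,2]>9],0))
m=(X>600)&(X<720)&(Y>340)&(Y<520)&(Z>20);print('box',np.nanmax(Z[m]),np.nanmin(X[m]),np.nanmin(Y[m]))
plan((520,318,180),64.8);plan((520,318,180),-115.2)
E
```

```text
cam pos [ 511.54597034  175.33670979 1054.73102113]
pad 11.252940507788594
pad? 11.20658218722724
desk -0.46612969527768655
emptycup [-1.26219222  4.22265694  5.78498717 13.18969099] ((433.428955078125, 44.2024040222168), 26.393251419067383)
box 51.62393807127535 605.0896812055146 341.31765758700516
t 0.45 pos [ 141.  -557.4  221.9] tool y ang -75.8 q [-77.  18.  90.   0.  72.  -1.] F [ 1.1  0.5 -0.5] w 91.2
 slide [  4.2  -75.57 -58.21] turn [-2.454 -0.     0.   ] deg 140.6
t 0.45 pos [ 141.  -557.4  221.9] tool y ang -75.8 q [-77.  18.  90.   0.  72.  -1.] F [ 1.1  0.5 -0.5] w 91.2
 slide [  4.2  -75.57 -58.21] turn [0.688 0.    0.   ] deg 39.4
```

```bash
python3 -c "
from h import *
plan((470,-100,220),10)"
```

```text
t 0.45 pos [ 141.  -557.4  221.9] tool y ang -75.8 q [-77.  18.  90.   0.  72.  -1.] F [ 1.1  0.5 -0.5] w 91.2
 slide [  0.19 -36.28 -43.11] turn [-1.498 -0.     0.   ] deg 85.8
```

Request:
{"op": "arm_command", "data": {
  "slide": [
    [0.2, -36.3, -43.1],
    [0.2, -36.3, -43.1],
    [0.2, -36.3, -43.1],
    [0.2, -36.3, -43.1],
    [0.2, -36.3, -43.1],
    [0.2, -36.3, -43.1],
    [0.2, -36.3, -43.1],
    [0.2, -36.3, -43.1],
    [0.2, -36.3, -43.1],
    [0.2, -36.3, -43.1],
    [0.2, -36.3, -43.1],
    [0.2, -36.3, -43.1],
    [0.2, -36.3, -43.1],
    [0.2, -36.3, -43.1],
    [0.2, -36.3, -43.1]
  ],
  "turn": [
    [-1.5, 0, 0],
    [-1.5, 0, 0],
    [-1.5, 0, 0],
    [-1.5, 0, 0],
    [-1.5, 0, 0],
    [-1.5, 0, 0],
    [-1.5, 0, 0],
    [-1.5, 0, 0],
    [-1.5, 0, 0],
    [-1.5, 0, 0],
    [-1.5, 0, 0],
    [-1.5, 0, 0],
    [-1.5, 0, 0],
    [-1.5, 0, 0],
    [-1.5, 0, 0]
  ],
  "grip": [0, 0, 0, 0, 0, 0, 0, 0, 0, 0, 0, 0, 0, 0, 0]
}}

```text
time_s: 1.7
ee_pos: [472.2, -96.5, 219.9]
ee_rot: [116.7, 89.9, 37.1]
force: [0.2, -0.4, -0.5]
gripper_width: 91.1
```

```bash
python3 -c "
from h import *
plan((470,-40,220),64.8)
plan((520,318,180),64.8)
print(env.calibration('wrist'))"
```

```text
t 1.7 pos [472.2 -96.5 219.9] tool y ang 10.4 q [-13.  10. 101.   0.  69. -23.] F [ 0.2 -0.4 -0.5] w 91.1
 slide [-0.   0.8 -5.6] turn [-0.949  0.    -0.002] deg 54.4
t 1.7 pos [472.2 -96.5 219.9] tool y ang 10.4 q [-13.  10. 101.   0.  69. -23.] F [ 0.2 -0.4 -0.5] w 91.1
 slide [  4.05  12.19 -39.9 ] turn [-0.949  0.    -0.002] deg 54.4
{'K': array([[344.87069574,   0.        , 322.11885375],
       [  0.        , 344.87069574, 199.22728836],
       [  0.        ,   0.        ,   1.        ]]), 'T_tool_cam': array([[ 4.03377224e-04,  2.35138773e-01, -9.71961725e-01,
        -1.61737051e+02],
       [ 9.99999716e-01,  5.23939598e-04,  5.41765802e-04,
        -3.24127606e-01],
       [ 6.36639381e-04, -9.71961667e-01, -2.35138495e-01,
        -6.58580480e+01],
       [ 0.00000000e+00,  0.00000000e+00,  0.00000000e+00,
         1.00000000e+00]])}
```

Request:
{"op": "arm_command", "data": {
  "slide": [
    [0, 12.2, -39.9],
    [0, 12.2, -39.9],
    [0, 12.2, -39.9],
    [4, 12.2, -39.9],
    [4, 12.2, -39.9],
    [4, 12.2, -39.9],
    [4, 12.2, -39.9],
    [4, 12.2, -39.9],
    [4, 12.2, -39.9],
    [4, 12.2, -39.9],
    [4, 12.2, -39.9],
    [4, 12.2, -39.9],
    [4, 12.2, -39.9],
    [4, 12.2, -39.9],
    [4, 12.2, -39.9]
  ],
  "turn": [
    [-0.95, 0, 0],
    [-0.95, 0, 0],
    [-0.95, 0, 0],
    [-0.95, 0, 0],
    [-0.95, 0, 0],
    [-0.95, 0, 0],
    [-0.95, 0, 0],
    [-0.95, 0, 0],
    [-0.95, 0, 0],
    [-0.95, 0, 0],
    [-0.95, 0, 0],
    [-0.95, 0, 0],
    [-0.95, 0, 0],
    [-0.95, 0, 0],
    [-0.95, 0, 0]
  ],
  "grip": [0, 0, 0, 0, 0, 0, 0, 0, 0, 0, 0, 0, 0, 0, 0]
}}

```text
time_s: 2.95
ee_pos: [519.9, 312.6, 180.5]
ee_rot: [-7.4, 90.0, -33.0]
force: [-0.6, 0.4, -0.1]
gripper_width: 91.0
```

```bash
python3 - <<'E'
from h import *
plan((520,318,180),64.8)
st=env.state();im,d=env.grab_frame('wrist');save('w1.png',im)
T,K=T_world_cam('wrist',st);P=cloud(d,T,K);X,Y,Z=[P[...,i] for i in range(3)]
m=(np.hypot(X-520,Y-318)<35)&(Z>45)&(Z<70);p=P[m]
print(len(p),p.mean(0).round(1),np.median(p[:,2]),cv2.minEnclosingCircle(p[p[:,2]>np.median(p[:,2])-3][:,:2].astype(np.float32)))
m=(np.hypot(X-520,Y-275)<12);print('pad',np.nanmedian(Z[m]))
print(env.search_frame('wrist','jar_center')[:2])
E
```

```text
t 2.95 pos [519.9 312.6 180.5] tool y ang 64.5 q [ 30.  23.  89.  -0.  68. -34.] F [-0.6  0.4 -0.1] w 91.0
 slide [ 0.05  0.49 -0.22] turn [-0.006  0.001  0.   ] deg 0.3
1514 [520.8 319.4  52.5] 52.634831565644475 ((521.6611328125, 319.2143249511719), 19.37863540649414)
pad 10.722502803125309
[{'point': [517.7, 321.4, 53.8], 'p': 0.62}]
```

View pics/w1.png

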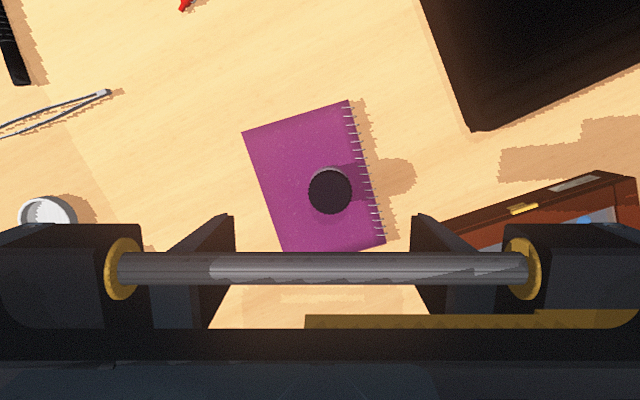

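Request:
{"op": "arm_command", "data": {
  "slide": [
    [0, 0.6, -0.2],
    [4, 0.6, -0.2],
    [8, 0.6, -0.2],
    [11, 0.6, -0.2],
    [13, 0.6, -0.2],
    [14.4, 0.6, -0.2],
    [14.8, 0.6, -0.2],
    [14.8, 0.6, -0.2],
    [14.8, 0.6, -0.2],
    [14.8, 0.6, -0.2],
    [14.8, 0.6, -0.2],
    [14.8, 0.6, -0.2],
    [14.8, 0.6, -0.2],
    [14.8, 0.6, -0.2],
    [14.8, 0.6, -0.2],
    [14.8, 0.6, -0.2],
    [14.8, 0.6, -0.2],
    [14.8, 0.6, -0.2]
  ],
  "turn": [
    [0, 0, 0],
    [0, 0, 0],
    [0, 0, 0],
    [0, 0, 0],
    [0, 0, 0],
    [0, 0, 0],
    [0, 0, 0],
    [0, 0, 0],
    [0, 0, 0],
    [0, 0, 0],
    [0, 0, 0],
    [0, 0, 0],
    [0, 0, 0],
    [0, 0, 0],
    [0, 0, 0],
    [0, 0, 0],
    [0, 0, 0],
    [0, 0, 0]
  ],
  "grip": [0, 0, 0, 0, 0, 0, 0, 120, 160, 200, 255, 255, 255, 255, 255, 255, 255, 255],
  "newtons": 12
}}

```text
time_s: 4.55
ee_pos: [520.4, 320.7, 32.0]
ee_rot: [-67.4, 90.0, -92.8]
force: [0.2, -1.0, 2.7]
gripper_width: 37.8
```

```bash
python3 - <<'E'
from h import *
plan((521,319,32),64.8)
E
```

```text
t 4.55 pos [520.4 320.7  32. ] tool y ang 64.6 q [ 31.  31.  99.  -0.  50. -34.] F [ 0.2 -1.   2.7] w 37.8
 slide [ 0.   -0.13  0.12] turn [-0.004  0.     0.   ] deg 0.2
```

```bash
python3 - <<'E'
from h import *
plan((434,45,190),64.8)
E
```

```text
t 4.55 pos [520.4 320.7  32. ] tool y ang 64.6 q [ 31.  31.  99.  -0.  50. -34.] F [ 0.2 -1.   2.7] w 37.8
 slide [-15.79 -28.61   4.03] turn [-0.004  0.     0.   ] deg 0.2
```

Request:
{"op": "arm_command", "data": {
  "slide": [
    [-1.5, 0, 0],
    [-4, 0, 0],
    [-8, 0, 0],
    [-12, 0, 0],
    [-15.8, -4, 0.5],
    [-15.8, -8, 1],
    [-15.8, -12, 1.5],
    [-15.8, -16, 2.2],
    [-15.8, -20, 3],
    [-15.8, -24, 3.5],
    [-15.8, -26.6, 3.8],
    [-15.8, -28.2, 4],
    [-15.8, -28.6, 4],
    [-15.8, -28.6, 4],
    [-15.8, -28.6, 4],
    [-15.8, -28.6, 4]
  ],
  "turn": [
    [0, 0, 0],
    [0, 0, 0],
    [0, 0, 0],
    [0, 0, 0],
    [0, 0, 0],
    [0, 0, 0],
    [0, 0, 0],
    [0, 0, 0],
    [0, 0, 0],
    [0, 0, 0],
    [0, 0, 0],
    [0, 0, 0],
    [0, 0, 0],
    [0, 0, 0],
    [0, 0, 0],
    [0, 0, 0]
  ],
  "grip": [255, 255, 255, 255, 255, 255, 255, 255, 255, 255, 255, 255, 255, 255, 255, 255]
}}

```text
time_s: 5.88
ee_pos: [434.3, 46.2, 189.9]
ee_rot: [73.9, 90.0, 48.6]
force: [0.5, -0.0, -1.4]
gripper_width: 37.9
```

```bash
python3 - <<'E'
from h import *
plan((434,45,190),64.8)
st=env.state();im,d=env.grab_frame('wrist');save('w2.png',im);np.savez('w2.npz',im=im,d=d,p=st['ee_pos'],r=st['ee_rot'])
T,K=T_world_cam('wrist',st);P=cloud(d,T,K);X,Y,Z=[P[...,i] for i in range(3)]
def rep(n,m):
    p=P[m]
    if len(p)>5: print(n,len(p),p.mean(0).round(1),np.median(p[:,2]).round(1),cv2.minEnclosingCircle(p[:,:2].astype(np.float32)),cv2.minAreaRect(p[:,:2].astype(np.float32)))
rep('cupjar',(np.hypot(X-533,Y+1)<25)&(Z>45)&(Z<53))
rep('grip',(np.hypot(X-483,Y-22)<25)&(Z>66)&(Z<76))
rep('cuprim',(np.hypot(X-434,Y-45)<30)&(Z>10.5)&(Z<17))
m=(np.hypot(X-st['ee_pos'][0],Y-st['ee_pos'][1])<26)&(Z>207)&(Z<218);rep('held',m)
m=(np.hypot(X-st['ee_pos'][0],Y-st['ee_pos'][1])<26)&(Z>150);print(np.nanpercentile(Z[m],[5,50,95,99]) if m.any() else 0)
E
```

```text
t 5.88 pos [434.3  46.2 189.9] tool y ang 64.6 q [  5.   7. 109.   0.  63. -60.] F [ 0.5 -0.  -1.4] w 37.9
 slide [-0.01 -0.12  0.02] turn [-0.003  0.    -0.001] deg 0.2
cupjar 189 [542.7  -6.4  47.9] 47.8 ((539.3467407226562, -4.03759765625), 17.734657287597656) ((542.4932861328125, -5.588077545166016), (35.46734619140625, 9.2975492477417), 63.76788330078125)
cuprim 530 [433.9  45.7  12.7] 12.8 ((434.3407287597656, 45.13535690307617), 26.399127960205078) ((434.04986572265625, 45.3065071105957), (51.351966857910156, 52.12471008300781), 65.87400817871094)
held 2853 [435.2  45.7 210.6] 210.5 ((433.5439147949219, 46.57308578491211), 25.427711486816406) ((435.6995849609375, 45.30790328979492), (40.792823791503906, 38.007713317871094), 63.66706848144531)
[185.08309492 223.21902661 304.66737727 308.36904738]
```

View pics/w2.png

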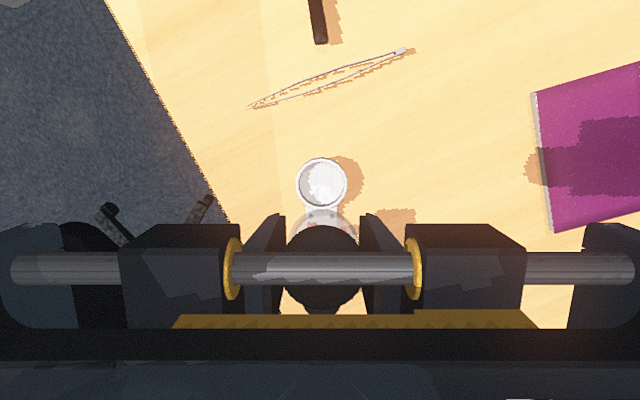

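Request:
{"op": "arm_command", "data": {
  "slide": [
    [3, -0.1, -0.07],
    [6.5, -0.1, -0.07],
    [10, -0.1, -0.07],
    [12.5, -0.1, -0.07],
    [13.5, -0.1, -0.07],
    [14.2, -0.1, -0.07],
    [14.7, -0.1, -0.07],
    [15.2, -0.1, -0.07],
    [15.6, -0.1, -0.07],
    [15.9, -0.1, -0.07],
    [16.1, -0.1, -0.07],
    [16.1, -0.1, -0.07],
    [16.1, -0.1, -0.07],
    [16.1, -0.1, -0.07]
  ],
  "turn": [
    [0, 0, 0],
    [0, 0, 0],
    [0, 0, 0],
    [0, 0, 0],
    [0, 0, 0],
    [0, 0, 0],
    [0, 0, 0],
    [0, 0, 0],
    [0, 0, 0],
    [0, 0, 0],
    [0, 0, 0],
    [0, 0, 0],
    [0, 0, 0],
    [0, 0, 0]
  ],
  "grip": [255, 255, 255, 255, 255, 255, 255, 255, 255, 255, 255, 255, 255, 255]
}}

```text
time_s: 7.1
ee_pos: [433.0, 44.6, 29.2]
ee_rot: [23.0, 90.0, -2.4]
force: [0.4, 0.1, -0.6]
gripper_width: 37.9
```

```bash
python3 - <<'E'
from h import *
plan((433,45.5,28),64.8)
im,d=env.grab_frame('scene');save('s3.png',cv2.resize(im[160:280,320:460],(700,600)))
E
```

```text
t 7.1 pos [433.   44.6  29.2] tool y ang 64.6 q [  4.  19. 122.  -0.  38. -60.] F [ 0.4  0.1 -0.6] w 37.9
 slide [ 0.12  0.08 -0.04] turn [-0.004  0.001 -0.   ] deg 0.2
```

View pics/s3.png

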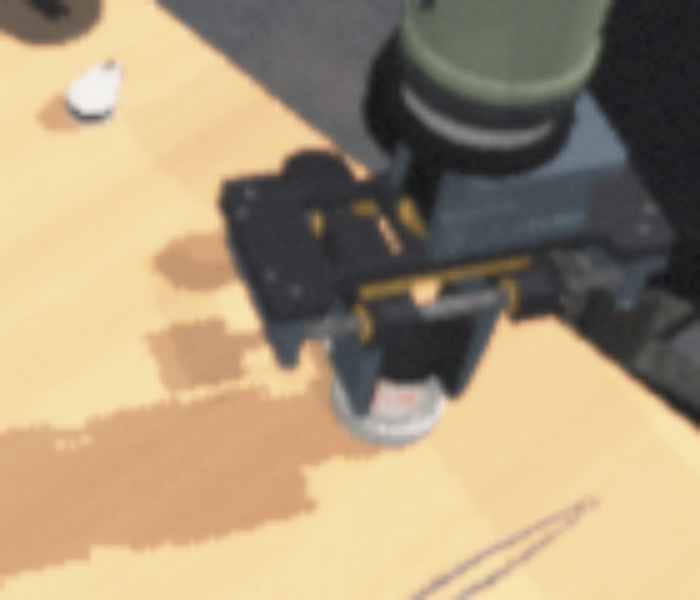

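Request:
{"op": "arm_command", "data": {
  "slide": [
    [0.07, 0.04, 0],
    [0.14, 0.04, 0],
    [0.14, 0.04, 0],
    [0.14, 0.04, 0]
  ],
  "turn": [
    [0, 0, 0],
    [0, 0, 0],
    [0, 0, 0],
    [0, 0, 0]
  ],
  "grip": [255, 255, 255, 255]
}}

```text
time_s: 7.48
ee_pos: [432.9, 45.0, 27.5]
ee_rot: [-81.2, 90.0, -106.6]
force: [0.3, 0.3, -1.4]
gripper_width: 37.8
```

Request:
{"op": "arm_command", "data": {
  "slide": [
    [0.05, 0, 0],
    [0.1, 0, 0],
    [0.1, 0, 0],
    [0.1, 0, 0]
  ],
  "turn": [
    [0, 0, 0],
    [0, 0, 0],
    [0, 0, 0],
    [0, 0, 0]
  ],
  "grip": [255, 255, 255, 255]
}}

```text
time_s: 7.82
ee_pos: [433.0, 45.0, 27.2]
ee_rot: [12.0, 90.0, -13.5]
force: [-2.1, 0.2, 6.7]
gripper_width: 37.8
```

Request:
{"op": "arm_command", "data": {
  "slide": [
    [-0.05, 0, 0],
    [-0.05, 0, 0],
    [-0.05, 0, 0],
    [-0.05, 0, 0],
    [-0.05, 0, 0],
    [-0.05, 0, 0],
    [-0.05, 0, 0],
    [-0.05, 0, 0],
    [-2, 0, 0],
    [-5, 0, 0],
    [-8, 0, 0],
    [-12, 0, 0],
    [-15, 0, 0],
    [-16, 0, 0],
    [-16, 0, 0],
    [-16, 0, 0]
  ],
  "turn": [
    [0, 0, 0],
    [0, 0, 0],
    [0, 0, 0],
    [0, 0, 0],
    [0, 0, 0],
    [0, 0, 0],
    [0, 0, 0],
    [0, 0, 0],
    [0, 0, 0],
    [0, 0, 0],
    [0, 0, 0],
    [0, 0, 0],
    [0, 0, 0],
    [0, 0, 0],
    [0, 0, 0],
    [0, 0, 0]
  ],
  "grip": [140, 130, 110, 80, 60, 60, 60, 60, 60, 60, 60, 60, 60, 60, 60, 60]
}}

```text
time_s: 9.15
ee_pos: [432.7, 45.0, 186.5]
ee_rot: [19.4, 90.0, -6.0]
force: [-0.1, 0.2, -0.1]
gripper_width: 69.9
```

```bash
cat > b.py <<'E'
from h import *
import sys
plan((484,22,170),64.8)
st=env.state();im,d=env.grab_frame('wrist');save(sys.argv[1],im)
T,K=T_world_cam('wrist',st);P=cloud(d,T,K);X,Y,Z=[P[...,i] for i in range(3)]
def rep(n,m):
    p=P[m]
    if len(p)>5: print(n,len(p),p.mean(0).round(1),np.median(p[:,2]).round(1),np.round(cv2.minEnclosingCircle(p[:,:2].astype(np.float32))[0],1),cv2.minAreaRect(p[:,:2].astype(np.float32)))
rep('jar',(np.hypot(X-434,Y-45)<25)&(Z>45)&(Z<53))
rep('cupjar',(np.hypot(X-533,Y+1)<25)&(Z>45)&(Z<53))
rep('grip',(np.hypot(X-483,Y-22)<25)&(Z>66)&(Z<76))
E
python3 b.py w4.png
python3 - <<'E'
from h import *
im,d=env.grab_frame('scene');save('s4.png',cv2.resize(im[160:280,320:460],(700,600)))
E
```

```text
t 9.15 pos [432.7  45.  186.5] tool y ang 64.6 q [  4.   7. 110.  -0.  63. -60.] F [-0.1  0.2 -0.1] w 69.9
 slide [1.65 0.13 5.62] turn [-0.004  0.001 -0.   ] deg 0.2
jar 1365 [434.   44.6  47.9] 47.9 [434.6  44.3] ((434.5173034667969, 44.35325622558594), (37.21670150756836, 37.54803466796875), 46.02770233154297)
cupjar 954 [ 5.307e+02 -2.000e-01  4.770e+01] 47.8 [533.2  -1.4] ((530.323974609375, 0.3604774475097656), (37.166717529296875, 30.214599609375), 63.2854118347168)
grip 239 [470.7  27.9  69.4] 69.5 [471.6  27.5] ((470.9630432128906, 27.861339569091797), (14.84868049621582, 11.310234069824219), 63.53498077392578)
```

View pics/w4.png

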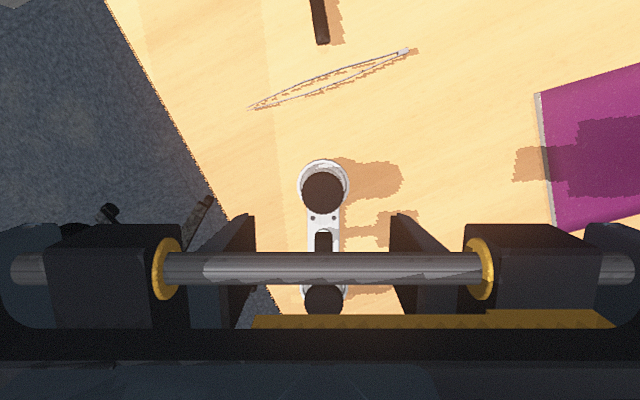

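View pics/s4.png

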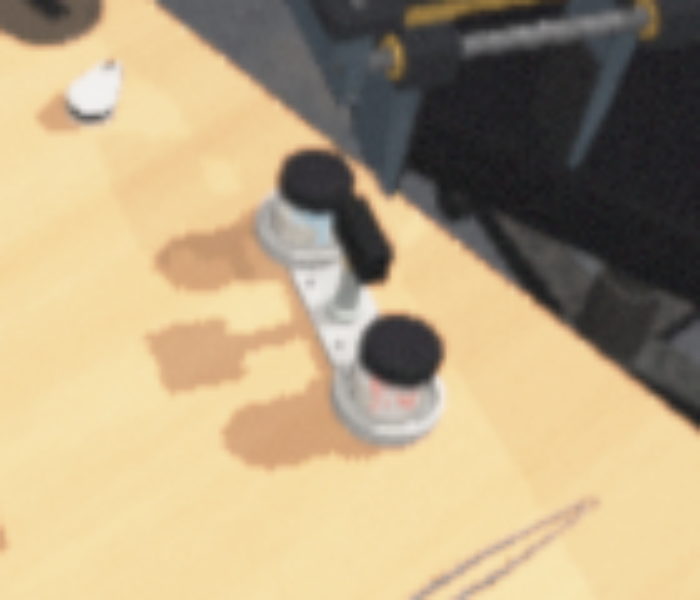

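```bash
python3 - <<'E'
from h import *
plan((483.7,21.8,51),65)
E
```

```text
t 9.25 pos [431.8  44.9 185.1] tool y ang 64.6 q [  4.   7. 110.  -0.  63. -60.] F [ 0.4 -0.   0.3] w 70.0
 slide [13.39  0.17  5.72] turn [-0.007 -0.003  0.002] deg 0.5
```

Request:
{"op": "arm_command", "data": {
  "slide": [
    [0, 0.15, 2],
    [0, 0.15, 4.5],
    [0, 0.15, 5.7],
    [2.5, 0.15, 5.7],
    [5.5, 0.15, 5.7],
    [8.5, 0.15, 5.7],
    [11, 0.15, 5.7],
    [12.5, 0.15, 5.7],
    [13.4, 0.15, 5.7],
    [13.4, 0.15, 5.7],
    [13.4, 0.15, 5.7],
    [13.4, 0.15, 5.7]
  ],
  "turn": [
    [-0.007, 0, 0],
    [-0.007, 0, 0],
    [-0.007, 0, 0],
    [-0.007, 0, 0],
    [-0.007, 0, 0],
    [-0.007, 0, 0],
    [-0.007, 0, 0],
    [-0.007, 0, 0],
    [-0.007, 0, 0],
    [-0.007, 0, 0],
    [-0.007, 0, 0],
    [-0.007, 0, 0]
  ],
  "grip": [60, 60, 60, 60, 60, 60, 60, 60, 60, 60, 60, 60]
}}

```text
time_s: 10.25
ee_pos: [485.7, 21.9, 53.2]
ee_rot: [24.9, 89.9, -0.1]
force: [0.1, -0.7, 0.3]
gripper_width: 69.8
```

```bash
python3 b.py w5.png; python3 - <<'E'
from h import *
plan((483.7,21.8,51),65)
im,d=env.grab_frame('scene');save('s5.png',cv2.resize(im[160:280,320:460],(700,600)))
E
```

```text
t 10.25 pos [485.7  21.9  53.2] tool y ang 65.0 q [  1.  21. 114.  -0.  45. -64.] F [ 0.1 -0.7  0.3] w 69.8
 slide [-11.68  -0.05  -0.14] turn [ 0.003  0.001 -0.001] deg 0.2
jar 4896 [434.   44.4  47.8] 47.9 [434.5  44.2] ((434.43896484375, 44.097320556640625), (38.03831100463867, 38.06201171875), 12.441329956054688)
cupjar 307 [518.6   5.4  47. ] 47.0 [521.4   4.3] ((518.7455444335938, 5.574819564819336), (25.313499450683594, 5.9556379318237305), 64.06998443603516)
grip 1653 [479.9  23.5  69.4] 69.6 [483.6  21.4] ((483.6293029785156, 21.690847396850586), (15.983785629272461, 39.843868255615234), 64.56385040283203)
t 10.3 pos [485.9  21.9  53.5] tool y ang 65.0 q [  1.  21. 114.  -0.  45. -64.] F [-0.6 -0.2  0.3] w 70.0
 slide [ 0.25 -0.1  -0.19] turn [-0.     0.002 -0.001] deg 0.1
```

View pics/w5.png

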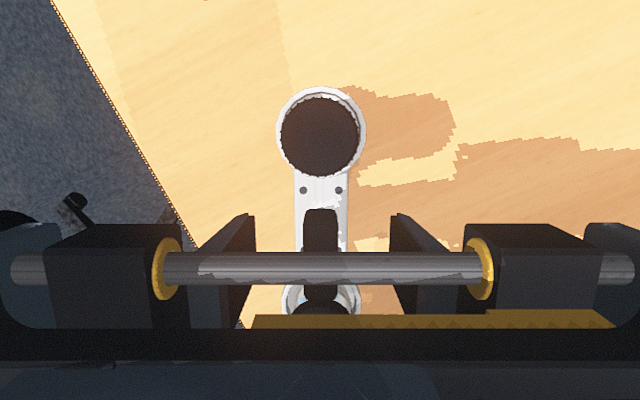

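View pics/s5.png

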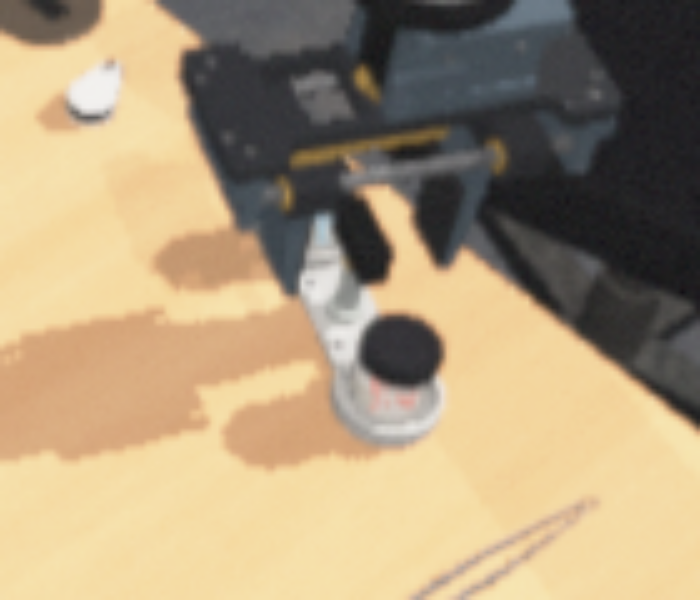

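Request:
{"op": "arm_command", "data": {
  "slide": [
    [0.2, -0.1, -0.2],
    [0.2, -0.1, -0.2],
    [0.2, -0.1, -0.2],
    [0.2, -0.1, -0.2],
    [0.2, -0.1, -0.2],
    [0.2, -0.1, -0.2],
    [0.2, -0.1, -0.2],
    [0.2, -0.1, -0.2],
    [0.2, -0.1, -0.2],
    [0.2, -0.1, -0.2],
    [0.2, -0.1, -0.2],
    [0.2, -0.1, -0.2],
    [0.2, -0.1, -0.2],
    [0.2, -0.1, -0.2],
    [0.2, -0.1, -0.2]
  ],
  "turn": [
    [0, 0, 0],
    [0, 0, 0],
    [0, 0, 0],
    [0, 0, 0],
    [0, 0, 0],
    [0, 0, 0],
    [0, 0, 0],
    [0, 0, 0],
    [0, 0, 0],
    [0, 0, 0],
    [0, 0, 0],
    [0, 0, 0],
    [0, 0, 0],
    [0, 0, 0],
    [0, 0, 0]
  ],
  "grip": [100, 130, 150, 165, 175, 185, 195, 205, 215, 230, 255, 255, 255, 255, 255],
  "newtons": 35
}}

```text
time_s: 11.6
ee_pos: [482.9, 21.9, 50.6]
ee_rot: [44.4, 90.0, 19.4]
force: [0.3, 0.9, -1.0]
gripper_width: 15.8
```

```bash
python3 b.py w6.png
```

```text
t 11.6 pos [482.9  21.9  50.6] tool y ang 65.0 q [  1.  21. 115.   0.  44. -64.] F [ 0.3  0.9 -1. ] w 15.8
 slide [-11.94   0.06   0.1 ] turn [ 0.003  0.    -0.   ] deg 0.2
jar 4978 [434.   44.2  47.9] 48.0 [434.4  44. ] ((434.4148254394531, 43.976104736328125), (37.785762786865234, 38.25010681152344), 64.31571960449219)
cupjar 39 [517.2   6.5  45.7] 45.7 [517.3   5.5] ((516.87060546875, 5.690636157989502), (14.06867504119873, 1.2440145015716553), 63.58546829223633)
grip 2108 [479.7  23.4  69.9] 69.8 [481.  23.] ((483.78753662109375, 21.777109146118164), (35.579734802246094, 40.01152420043945), 65.78133392333984)
```

Request:
{"op": "arm_command", "data": {
  "slide": [
    [-0.3, 0, 0],
    [-0.7, 0, 0],
    [-1.1, 0, 0],
    [-1.4, 0, 0],
    [-1.7, 0, 0],
    [-1.9, 0, 0],
    [-2.1, 0, 0],
    [-2.3, 0, 0],
    [-2.5, 0, 0],
    [-2.7, 0, 0],
    [-2.9, 0, 0],
    [-3.1, 0, 0],
    [-3.3, 0, 0],
    [-3.5, 0, 0],
    [-3.8, 0, 0],
    [-4.0, 0, 0],
    [-4.0, 0, 0],
    [-4.0, 0, 0],
    [-4.0, 0, 0]
  ],
  "turn": [
    [0, 0, 0],
    [0, 0, 0],
    [0, 0, 0],
    [0, 0, 0],
    [0, 0, 0],
    [0, 0, 0],
    [0, 0, 0],
    [0, 0, 0],
    [0, 0, 0],
    [0, 0, 0],
    [0, 0, 0],
    [0, 0, 0],
    [0, 0, 0],
    [0, 0, 0],
    [0, 0, 0],
    [0, 0, 0],
    [0, 0, 0],
    [0, 0, 0],
    [0, 0, 0]
  ],
  "grip": [255, 255, 255, 255, 255, 255, 255, 255, 255, 255, 255, 255, 255, 255, 255, 255, 255, 255, 255]
}}

```text
time_s: 13.23
ee_pos: [482.7, 21.8, 90.5]
ee_rot: [-121.1, 90.0, -146.1]
force: [0.6, -0.0, -4.1]
gripper_width: 15.4
```

```bash
cat > c.py <<'E'
from h import *
import sys
plan((483.7,21.8,170),65)
im,d=env.grab_frame('scene');save('s'+sys.argv[1]+'.png',cv2.resize(im[140:280,300:460],(686,600)))
st=env.state();im,d=env.grab_frame('wrist');save('w'+sys.argv[1]+'.png',im)
T,K=T_world_cam('wrist',st);P=cloud(d,T,K);X,Y,Z=[P[...,i] for i in range(3)]
h=float(sys.argv[2])
m=(np.hypot(X-434.4,Y-44)<17)&(abs(Z-h)<12);p=P[m];print('jar top',len(p),p.mean(0).round(1))
if len(p)>10:
    c=p.mean(0);n=np.linalg.svd(p-c,full_matrices=False)[2][2];print('tilt deg',np.rad2deg(np.arccos(abs(n[2]))).round(2))
E
python3 c.py 7 62
```

```text
t 13.23 pos [482.7  21.8  90.5] tool y ang 65.0 q [  1.  18. 112.  -0.  50. -64.] F [ 0.6 -0.  -4.1] w 15.4
 slide [-7.95  0.05  0.09] turn [-0. -0.  0.] deg 0.0
jar top 3118 [434.2  44.1  63.2]
tilt deg 0.09
```

View pics/s7.png

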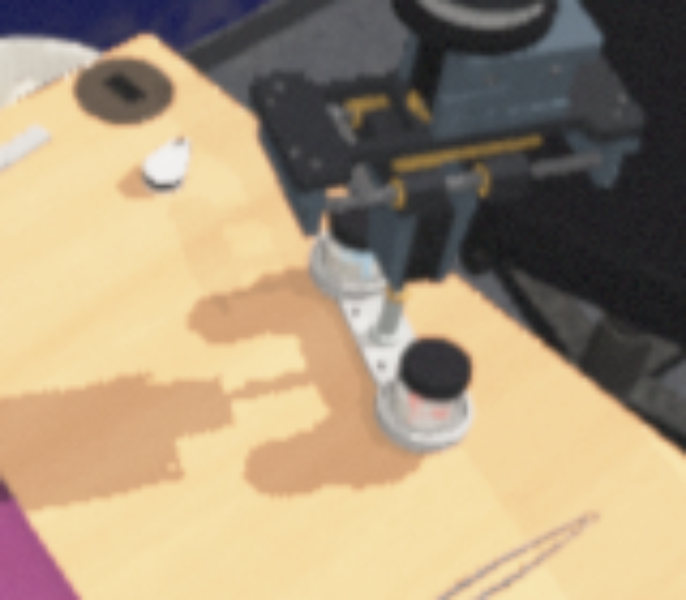

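Request:
{"op": "arm_command", "data": {
  "slide": [
    [-0.3, 0, 0],
    [-0.8, 0, 0],
    [-1.4, 0, 0],
    [-2.1, 0, 0],
    [-2.8, 0, 0],
    [-3.5, 0, 0],
    [-4.2, 0, 0],
    [-4.9, 0, 0],
    [-5.6, 0, 0],
    [-6.3, 0, 0],
    [-7.0, 0, 0],
    [-7.6, 0, 0],
    [-8.1, 0, 0],
    [-8.4, 0, 0],
    [-8.5, 0, 0],
    [-8.5, 0, 0],
    [-8.5, 0, 0],
    [-8.5, 0, 0],
    [-8.5, 0, 0],
    [-8.5, 0, 0]
  ],
  "turn": [
    [0, 0, 0],
    [0, 0, 0],
    [0, 0, 0],
    [0, 0, 0],
    [0, 0, 0],
    [0, 0, 0],
    [0, 0, 0],
    [0, 0, 0],
    [0, 0, 0],
    [0, 0, 0],
    [0, 0, 0],
    [0, 0, 0],
    [0, 0, 0],
    [0, 0, 0],
    [0, 0, 0],
    [0, 0, 0],
    [0, 0, 0],
    [0, 0, 0],
    [0, 0, 0],
    [0, 0, 0]
  ],
  "grip": [255, 255, 255, 255, 255, 255, 255, 255, 255, 255, 255, 255, 255, 255, 255, 255, 255, 255, 255, 255]
}}

```text
time_s: 15.0
ee_pos: [482.6, 21.8, 175.3]
ee_rot: [-144.8, 90.0, -169.8]
force: [0.8, 0.1, -4.4]
gripper_width: 15.7
```

Request:
{"op": "arm_command", "data": {
  "slide": [
    [0, 0, 0],
    [0, 0, 0],
    [0, 0, 0],
    [0, 0, 0],
    [0, 0, 0],
    [0, 0, 0],
    [0, 0, 0],
    [0, 0, 0],
    [0, 0, 0],
    [0, 0, 0],
    [0, 0, 0],
    [0, 0, 0],
    [0, 0, 0],
    [0, 0, 0],
    [0, 0, 0],
    [0, 0, 0],
    [0, 0, 0],
    [0, 0, 0],
    [0, 0, 0],
    [0, 0, 0]
  ],
  "turn": [
    [0, 0, 0],
    [0, 0, 0],
    [0, 0, 0],
    [0, 0, 0],
    [0, 0, 0],
    [0, 0, 0],
    [0, 0, 0],
    [0, 0, 0],
    [0, 0, 0],
    [0, 0, 0],
    [0, 0, 0],
    [0, 0, 0],
    [0, 0, 0],
    [0, 0, 0],
    [0, 0, 0],
    [0, 0, 0],
    [0, 0, 0],
    [0, 0, 0],
    [0, 0, 0],
    [0, 0, 0]
  ],
  "grip": [255, 255, 255, 255, 255, 255, 255, 255, 255, 255, 255, 255, 255, 255, 255, 255, 255, 255, 255, 255]
}}

```text
time_s: 16.67
ee_pos: [482.8, 21.8, 175.5]
ee_rot: [-40.5, 90.0, -65.5]
force: [-0.2, 0.4, -4.0]
gripper_width: 16.1
```

```bash
python3 c.py 8 148; python3 c.py 9 148|tail -2
```

```text
t 16.67 pos [482.8  21.8 175.5] tool y ang 65.0 q [  1.  12. 105.  -0.  62. -64.] F [-0.2  0.4 -4. ] w 16.1
 slide [0.55 0.04 0.08] turn [-0.  0.  0.] deg 0.0
jar top 3138 [434.1  44.1 148.6]
tilt deg 0.15
jar top 3129 [434.1  44.1 148.5]
tilt deg 0.15
```

View pics/s8.png

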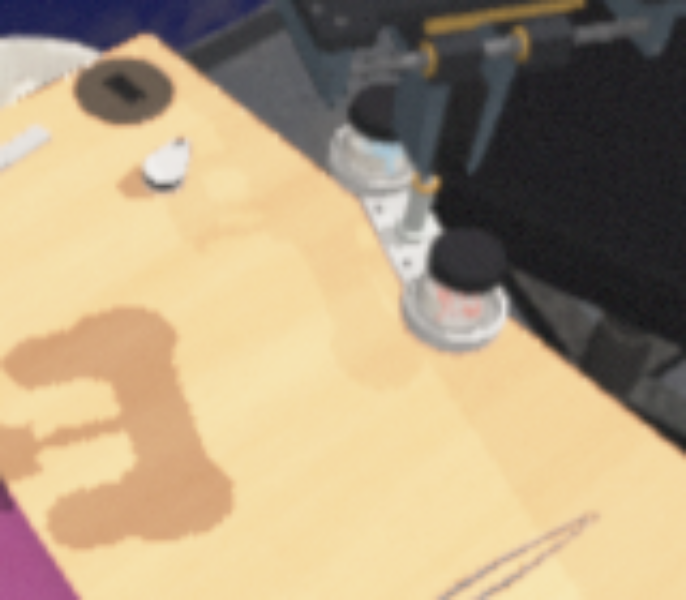

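View pics/w8.png

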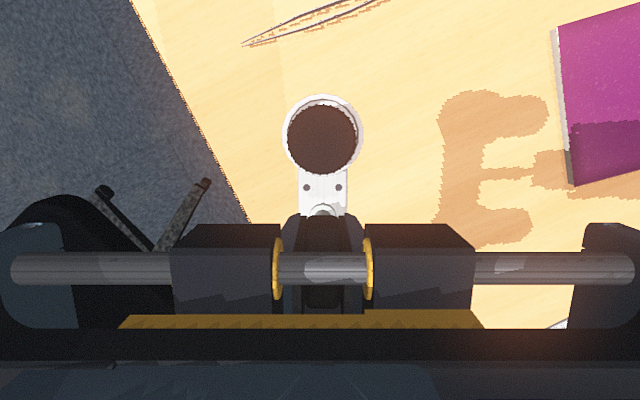

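The pictures show the balance hanging level and still about 10 cm up, with both jars seated: scene (468, 260) and (378, 110), wrist (322, 138). The loupe is untouched at scene (165, 165).

```bash
python3 -c "
from workcell import env
print(env.job_done())"
```

```text
the job is handed in; nothing more can be done
None
```

The job is handed in at about 17 s, with the arm still holding the balance by its bar, a jar in each cup. The hand-in returned no verdict.

- **Jar placed:** I took the jar from the note pad, seated it upright in the empty cup and let go. Its top then measured level with the other jar's, about 0.3 mm from the cup centre I had measured.
- **Balance lifted:** I gripped the bar (measured 15.8 mm wide) with 35 N and lifted straight up. At the end the underside is about 100 mm above the desk and the bar is drawn out about 25 mm. The upward pull is about 4 N, which matches the expected load.
- **Level and still:** The placed jar's top measured 0.15° of tilt. Two looks in a row at it agreed within 0.1 mm.
- **Not measured at the end:** I only saw the already-loaded jar seated in its cup in the last scene picture. The loupe looks untouched there too. I did not look at the spare jar again, but the arm never came near it.
- **One disagreement:** The note pad measured about 11 mm high instead of the stated 14 mm. I used the measured height and the grasp worked.

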